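Snap the lid shut on a box of flower bulbs

TASK

The lid on the clear box of flower bulbs is not closed: the four rim sections along its sides still stand up. Press each of them down until it clicks and stays flush, so that the lid is shut all round. Only press: do not lift, tip or shove the box along the bench, and leave the pot, the big bulb and the trowel as they are.

Things in the scene. Friction and masses are not known exactly. Their poses are not given: they have to be found in the camera images.
- tub: Clear plastic box of bulbs standing on the bench with its white lid on; loose, about 0.85 kg; lid 180 mm (box x) by 130 mm (box y) outside, walls 4 mm inside the lid's edge. Origin: centre of the underside; z up. The flat fixed middle panel (128 x 78 mm) and the four fixed corner pieces (26 x 26 mm) of the lid have their top 75 mm above the origin.
- rim_front (a joint): Angle (rad) of the lid's rim section along a short side (towards the box's own -x): 0 as it stands open, its outer edge 10 mm up; 0.40 shut, flush with the middle panel. It is a white strip 26 mm wide with a 4.5 mm thick plate, hinged on its inner edge along the middle panel, 74 mm long. An over-centre snap resists with about 5 to 9 N near the outer edge until half-way down, then pulls it shut by itself and holds it; let go before that it springs up again.
- rim_front_pad (a point): Pressing spot on top of that section (rim_front): middle of its length, 18 mm out from its hinge, 8 mm in from its outer edge; when shut 75 mm above the box's underside, about 7 mm higher when open. Moves with the section; x points outwards, y along the section.
- rim_back (a joint): Angle (rad) of the lid's rim section along a short side (its +x): 0 as it stands open, its outer edge 10 mm up; 0.40 shut, flush with the middle panel. It is a white strip 26 mm wide with a 4.5 mm thick plate, hinged on its inner edge along the middle panel, 74 mm long. An over-centre snap resists with about 5 to 9 N near the outer edge until half-way down, then pulls it shut by itself and holds it; let go before that it springs up again.
- rim_back_pad (a point): Pressing spot on top of that section (rim_back): middle of its length, 18 mm out from its hinge, 8 mm in from its outer edge; when shut 75 mm above the box's underside, about 7 mm higher when open. Moves with the section; x points outwards, y along the section.
- rim_left (a joint): Angle (rad) of the lid's rim section along a long side (its +y): 0 as it stands open, its outer edge 10 mm up; 0.40 shut, flush with the middle panel. It is a white strip 26 mm wide with a 4.5 mm thick plate, hinged on its inner edge along the middle panel, 124 mm long. An over-centre snap resists with about 5 to 9 N near the outer edge until half-way down, then pulls it shut by itself and holds it; let go before that it springs up again.
- rim_left_pad (a point): Pressing spot on top of that section (rim_left): middle of its length, 18 mm out from its hinge, 8 mm in from its outer edge; when shut 75 mm above the box's underside, about 7 mm higher when open. Moves with the section; x points outwards, y along the section.
- rim_right (a joint): Angle (rad) of the lid's rim section along a long side (its -y): 0 as it stands open, its outer edge 10 mm up; 0.40 shut, flush with the middle panel. It is a white strip 26 mm wide with a 4.5 mm thick plate, hinged on its inner edge along the middle panel, 124 mm long. An over-centre snap resists with about 5 to 9 N near the outer edge until half-way down, then pulls it shut by itself and holds it; let go before that it springs up again.
- rim_right_pad (a point): Pressing spot on top of that section (rim_right): middle of its length, 18 mm out from its hinge, 8 mm in from its outer edge; when shut 75 mm above the box's underside, about 7 mm higher when open. Moves with the section; x points outwards, y along the section.
- pot: Bystander: small terracotta pot, 90 mm across, 80 mm high, origin under its centre.
- amaryllis: Bystander: one large brown flower bulb standing upright, 74 mm across, 82 mm high, origin under its centre.
- trowel: Bystander: hand trowel lying flat, wooden handle 26 mm thick towards its -x, steel blade 50 mm wide to +x, 265 mm long in all, origin on the bench near where handle and blade meet.
Things that resemble listed ones, but are neither listed nor needed, are in the scene too. Of the things that look like the tub, the largest one is meant.

How it is judged:
By the outcome, as a careful person would: the job done as asked, in the order asked, and still so for the second after the job is handed in, with the robot touching nothing.
It also fails if it takes over 48 s, if anything falls off the work surface, if the arm or the gripper's body presses on something with over 40 N, if the wrist force passes 120 N, or if a joint passes its speed limit or range.

ROBOT

A 6-joint arm with a two-finger parallel gripper is mounted at the origin on the work surface. World frame = base frame: x ahead of the robot, y to its left, z up, the work surface at z = 0. Lengths are in m, angles in rad, forces in N, time in s.
With the tool pointing down it reaches from about 0.325 to 0.9 m from the base axis. Payload 3.5 kg.
Tool frame: the origin (TCP) lies on the centre line of the jaws, within the pads' length; the fingertips stand 17 mm ahead of it and the grasp point (between the pads) lies 2 mm behind it; x points along the fingers, z is the direction in which the jaws open and shut, and the axes are right-handed (so a half turn about x gives the same grasp; the last joint's range is limited). The gripper opens to 85 mm and grips with 20 to 120 N. Pads are 22 mm wide; open, the fingers measure 114 mm over their backs; the gripper's body (76 mm by 85 mm) begins 54 mm behind the grasp point. The pads swing forward as they close: fully open they stand 13 mm farther back than shut.
Start: joints at [1.215, 0.276, -0.026, 1.268, 0, 1.467], TCP at [0.156, 0.605, 0.248] pointing down, gripper open.
Joint ranges: [-3.12, 3.12], [-0.85, 1.88], [-1.08, 1.24], [-1.95, 2.15], [-1.57, 1.53], [-3.14, 3.14]. Speed limits (rad/s): [2.57, 2.57, 3.14, 3.14, 3.14, 3.14].

INTERFACE

Orientations are given as [roll, pitch, yaw] about the fixed x, y, z axes, in that order (R = Rz(yaw) Ry(pitch) Rx(roll)).
In Python, from plant import get_obs, snapshot, sign_off, recognise, cut_out gives the robot as it stands.
- The arm moves only by the tool jog_arm, never from a script. Its argument "targets" is a list that holds one entry, the list of rows, each a list of 6 numbers: the shift along the world's x, y, z as a fraction of full scale, then the turn, a rotation vector about the world's x, y, z as a fraction of full scale. A call has 1 to 8 rows; each row shifts and turns the commanded pose from where the row before left it; what a row does not reach is not made up. Full scale, the value 1, is 30 cm for a shift and 30 degrees for a turn. A row lasts 1/10 s, in which the tool goes at most 50 mm and 8.59 degrees, less where a joint would pass 70% of its speed; a pose out of reach is approached as far as the arm can. A call with a number of a shift or a turn outside -1 to 1 is refused whole. A call with a gripper value outside its range is refused whole. "grip" is the opening, from -1 (shut) to 1 (fully open), set as the call begins (left out, the last holds). The fingers move at their own pace and stop on an object; "force" is the grip in N (left out, the last holds). Time passes only in rows, so rows that do not move let the fingers close. It gives the time, the measured TCP pose, the force and the opening at its end, in the units of the state.
- get_obs(): the state, without advancing time (a new reading comes with each control period).
- snapshot(name): name is "side" or "top" or "wrist"; returns a dict with "img" (384x512x3 uint8, blue, green, red), "mtx" (3x3 intrinsics, pixels), "rvec" (rotation vector, rad) and "tvec" (3), from world to camera coordinates, as OpenCV has them. Camera axes: x right, y down, z forward; pixel columns grow to the right and rows downward; lengths in m; the calibration is good to about 2 mm. A picture is of the moment at which its call begins. There is no depth.
- sign_off(): hands the job in, once; it reports no verdict.
Trained networks look in the newest picture that a camera, given by its name, has taken for a name from the list of things; names that differ only in an ending like _2 or _b are one class to them, and where a whole thing is asked for, a point or a joint stands for the part that bears it (a point fixed in the world has none). Each returns a list of dicts, best first, with "p" (0 to 1); they miss things now and then, are a little off and sometimes report something else, mostly with a low value. They report only what shows in the picture. A call takes as long as a camera call. They do not tell look-alikes from the thing itself.
- recognise(camera, thing): "at" ([x, y, z] in m, in world coordinates, good to about 4 mm: the middle of the surface that is visible of it).
- cut_out(camera, thing): "mask" (384x512 bool, what is visible of it).
The state is a dict: "t": time; "joints": joint angles; "qvel": joint speeds; "effort": joint torques, N m; "eef_pos": TCP position; "ee_rot": TCP orientation; "contact_force": force on the tool from outside, world axes, zero at the start; "ft_torque": the same for the moment, N m; "opening": opening from 0.0 (shut) to 1.0 (fully open).
Only numpy, scipy, OpenCV 4.12 (cv2) and the standard library are available. Lean on these libraries where they do the work, as an engineer would, in place of code of your own. Each camera call takes 0.05 s, during which the arm holds its last target.

## Working session

There is one attempt and no reset: what is moved stays moved. The work goes in short steps, Python scripts to look and compute and a tool call to move; the robot and the scene stay as the last step left them, time stands still between calls to the robot, and variables do not carry over. Pictures are saved under pics/ and viewed, and the job is handed in when it is done.

Besides the shell and the picture viewer there is one more tool, called after "Call:" as name([rows], argument=value, ...), one row to a line, values as JSON. jog_arm: Moves the arm, as the interface text tells. Its arguments: {"type":"object","properties":{"targets":{"type":"array","items":{"type":"array","items":{"type":"array","items":{"type":"number","minimum":-1,"maximum":1}}}},"grip":{"type":"number"},"force":{"type":"number"}},"required":["targets"]}

```bash
mkdir -p pics; ls
python3 - <<'E'
from plant import *
import cv2
for n in ["top","side"]:
    s=snapshot(n); cv2.imwrite(f"pics/{n}0.png",s["img"])
    for th in ["tub","rim_front_pad","rim_left_pad","pot","amaryllis","trowel"]:
        print(n,th,[(round(d["p"],2),[round(float(v),3) for v in d["at"]]) for d in recognise(n,th)])
o=get_obs();print(o)
E
```

```text
pics
top tub [(0.94, [0.336, -0.021, 0.058]), (0.87, [0.303, 0.336, 0.059]), (0.66, [0.552, 0.12, 0.072]), (0.35, [0.576, 0.069, 0.086])]
top rim_front_pad [(0.86, [0.486, 0.096, 0.083]), (0.53, [0.327, 0.281, 0.063]), (0.48, [0.403, -0.012, 0.058])]
top rim_left_pad [(0.8, [0.348, -0.06, 0.06]), (0.67, [0.269, 0.317, 0.057]), (0.64, [0.541, 0.173, 0.079]), (0.17, [0.573, 0.068, 0.083])]
top pot [(0.66, [0.612, -0.041, 0.051]), (0.41, [0.484, 0.097, 0.078])]
top amaryllis [(0.9, [0.463, 0.254, 0.059])]
top trowel [(0.94, [0.726, 0.226, 0.017])]
side tub [(0.93, [0.305, 0.305, 0.057]), (0.84, [0.55, 0.088, 0.074]), (0.84, [0.34, -0.045, 0.057])]
side rim_front_pad [(0.63, [0.489, 0.093, 0.077]), (0.52, [0.4, -0.022, 0.058]), (0.48, [0.328, 0.282, 0.062])]
side rim_left_pad [(0.89, [0.54, 0.171, 0.08]), (0.85, [0.344, -0.069, 0.059]), (0.69, [0.267, 0.315, 0.057]), (0.68, [0.603, -0.024, 0.055])]
side pot [(0.9, [0.602, -0.024, 0.052])]
side amaryllis [(0.85, [0.465, 0.239, 0.045]), (0.46, [0.744, 0.196, 0.014]), (0.24, [0.575, 0.059, 0.077])]
side trowel [(0.97, [0.74, 0.199, 0.016]), (0.36, [0.485, 0.091, 0.083])]
{'t': 0.7, 'joints': array([ 1.21460945e+00,  2.76316381e-01, -2.63425999e-02,  1.26799222e+00,
        2.22528304e-06,  1.46738538e+00]), 'qvel': array([-0.00207654, -0.00144133, -0.00046504, -0.00034198,  0.00138212,
       -0.00071099]), 'effort': array([ 3.31288447e-04, -4.45317328e+01,  2.95484859e+01,  4.62491589e-04,
       -4.86508736e-05, -3.49418521e-06]), 'eef_pos': array([0.15633336, 0.60516097, 0.24839238]), 'ee_rot': array([-0.0880791 ,  1.57065118,  1.2299413 ]), 'contact_force': array([ 0.44609449,  0.47219058, -0.69353708]), 'ft_torque': array([-0.00453257, -0.01936406, -0.00442078]), 'opening': 1.0003886031470226}
```

View pics/top0.png

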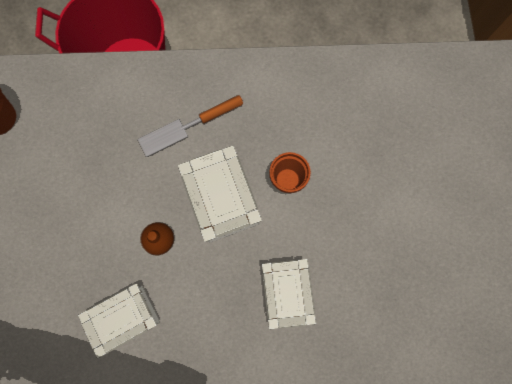

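View pics/side0.png

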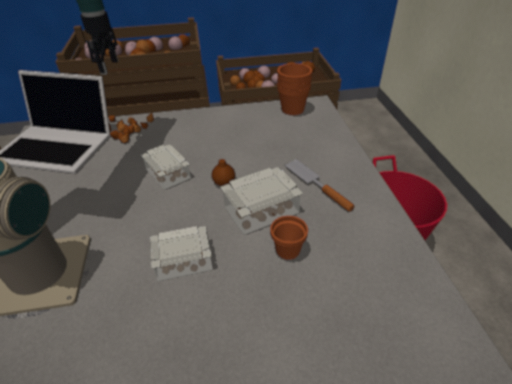

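```bash
cat > h.py <<'E'
from plant import *
import cv2, numpy as np
def rect(s,z,x0,x1,y0,y1,r):
    # image: col -> -y (left is +y), row -> -x (up is +x)
    W=int((y1-y0)/r);H=int((x1-x0)/r)
    wp=np.array([[x1,y1,z],[x1,y0,z],[x0,y0,z],[x0,y1,z]],float)
    ip,_=cv2.projectPoints(wp,np.array(s["rvec"],float),np.array(s["tvec"],float),np.array(s["mtx"],float),None)
    M=cv2.getPerspectiveTransform(ip.reshape(4,2).astype(np.float32),np.float32([[0,0],[W,0],[W,H],[0,H]]))
    return cv2.warpPerspective(s["img"],M,(W,H),flags=cv2.INTER_CUBIC)
E
python3 - <<'E'
from h import *
s=snapshot("top")
im=rect(s,0.075,.44,.68,-.03,.21,.0004)
cv2.imwrite("pics/r0.png",im)
R=cv2.Rodrigues(np.array(s["rvec"],float))[0]; print("cam",-R.T@np.array(s["tvec"]).ravel())
s=snapshot("side")
cv2.imwrite("pics/r1.png",rect(s,0.075,.44,.68,-.03,.21,.0004))
R=cv2.Rodrigues(np.array(s["rvec"],float))[0]; print("cam",-R.T@np.array(s["tvec"]).ravel())
E
```

```text
cam [0.35147911 0.05126363 1.0135561 ]
cam [ 0.44114992 -0.60708449  0.70761926]
```

View pics/r0.png

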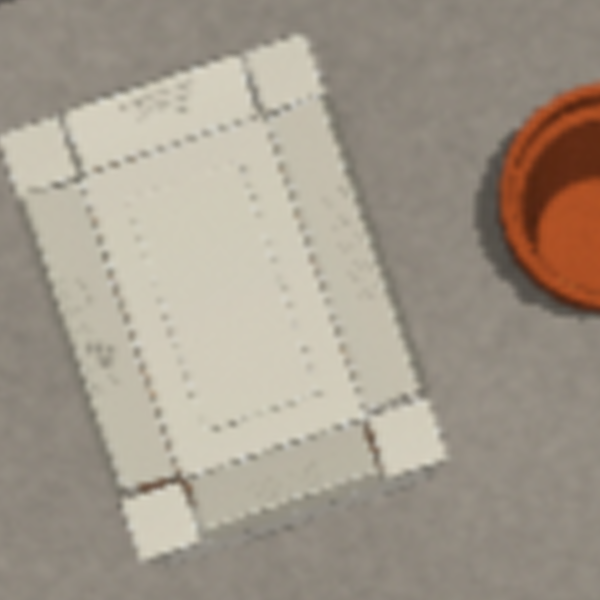

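View pics/r1.png

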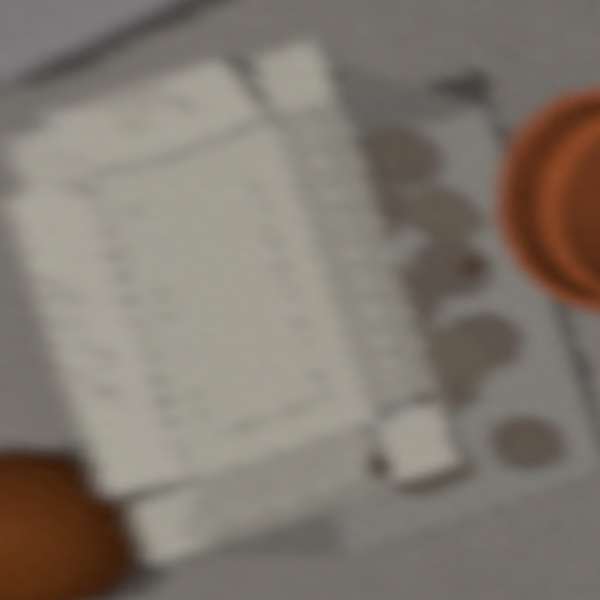

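Run:
```python
from h import *
from scipy.spatial.transform import Rotation as R
o=get_obs();r,p,y=o["ee_rot"]
M=R.from_euler("xyz",[r,p,y]).as_matrix();print(M.round(3))
a=np.degrees(np.arctan2(M[1,2],M[0,2]));print("jaw",a, "need", (18.4-a+90)%180-90, "or", (108.4-a+90)%180-90)
```

```text
[[-0.    -0.968  0.25 ]
 [ 0.     0.25   0.968]
 [-1.     0.     0.   ]]
jaw 75.51511882234675 need -57.11511882234675 or 32.884881177653256
```

Call:
jog_arm([
  [[0.08,-0.09,0,0,0,-0.238],[0.08,-0.09,0,0,0,-0.238],[0.08,-0.09,0,0,0,-0.238],[0.08,-0.09,0,0,0,-0.238],[0.08,-0.09,0,0,0,-0.238],[0.08,-0.09,0,0,0,-0.238],[0.08,-0.09,0,0,0,-0.238],[0.08,-0.09,0,0,0,-0.238]],
], grip=-1, force=40)

```text
t: 1.6
eef_pos: [0.3492, 0.388, 0.2486]
ee_rot: [0.387, 1.57, 0.703]
contact_force: [0.5, 0.7, -0.7]
opening: 0.001
```

Call:
jog_arm([
  [[0.08,-0.09,0,0,0,0],[0.08,-0.09,0,0,0,0],[0.08,-0.09,0,0,0,0],[0.08,-0.09,0,0,0,0],[0.08,-0.09,0,0,0,0],[0.08,-0.09,0,0,0,0],[0.08,-0.09,0,0,0,0],[0,0,0,0,0,0]],
])

```text
t: 2.4
eef_pos: [0.5192, 0.1974, 0.2485]
ee_rot: [-0.672, 1.568, -0.356]
contact_force: [-0.7, 0.5, -0.1]
opening: -0.002
```

Call:
jog_arm([
  [[0.078,-0.081,0,0,0,0.01],[0,0,-0.11,0,0,0],[0,0,-0.11,0,0,0],[0,0,-0.11,0,0,0],[0,0,-0.1,0,0,0],[0,0,0,0,0,0]],
])

```text
t: 3.0
eef_pos: [0.5352, 0.1755, 0.1148]
ee_rot: [2.987, 1.561, -2.97]
contact_force: [-1.9, -0.6, 0.4]
opening: -0.003
```

Run:
```python
from h import *
a=snapshot("side")["img"][110:290,140:380]; b=snapshot("top")["img"][100:280,110:350]
cv2.imwrite("pics/c1.png",np.vstack([cv2.resize(x,None,fx=1.6*1,fy=1.6,interpolation=cv2.INTER_CUBIC) for x in (a,b)]))
```

```text
(no output)
```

View pics/c1.png

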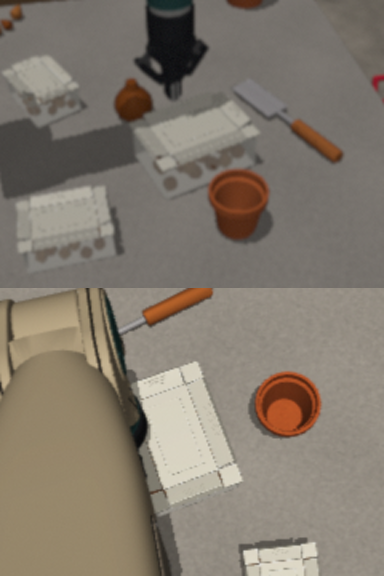

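Run:
```python
from h import *
o=get_obs();print(o["t"],o["eef_pos"],o["contact_force"],o["joints"])
s=snapshot("side")
P=[o["eef_pos"]-[0,0,.017],[.5427,.173,.082],[.5427-.0025,.173+.0076,.085]]
print(cv2.projectPoints(np.array(P),s["rvec"],s["tvec"],s["mtx"],None)[0].reshape(-1,2))
cv2.imwrite("pics/c2.png",cv2.resize(s["img"][150:220,200:320],None,fx=6,fy=6,interpolation=cv2.INTER_CUBIC))
```

```text
3.1 [0.53915324 0.17619409 0.11940933] [-0.97151266  0.18255228  0.79858817] [ 2.01834053e-01  2.75556342e-01 -3.16188904e-01  9.80258184e-01
  1.28703509e-04  1.44580498e+00]
[[249.47142922 168.98455963]
 [251.1741538  175.44404436]
 [249.82197771 173.00756815]]
```

View pics/c2.png

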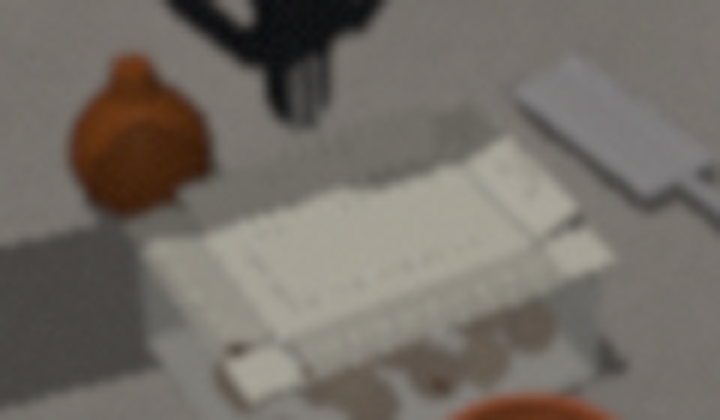

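```bash
cat >> h.py <<'E'
def overlay(s,cx=.5607,cy=.119,yaw=18.4,box=(190,140,310,230),f=6):
    a=np.radians(yaw);u=np.array([np.cos(a),np.sin(a)]);n=np.array([-u[1],u[0]])
    w=lambda p,q,z:[*(np.array([cx,cy])+u*p+n*q),z]
    im=cv2.resize(s["img"][box[1]:box[3],box[0]:box[2]],None,fx=f,fy=f,interpolation=cv2.INTER_CUBIC)
    def pl(P,c):
        q=cv2.projectPoints(np.array(P),np.array(s["rvec"]),np.array(s["tvec"]),np.array(s["mtx"]),None)[0].reshape(-1,2)
        q=((q-[box[0]-.5,box[1]-.5])*f).astype(int); cv2.polylines(im,[q.reshape(-1,1,2)],True,c,1)
    R=lambda A,B,z:[w(A,B,z),w(-A,B,z),w(-A,-B,z),w(A,-B,z)]
    pl(R(.09,.065,.075),(0,0,255)); pl(R(.064,.039,.075),(0,255,0))
    for k in (1,-1):
        pl([w(.062,k*.039,.075),w(-.062,k*.039,.075),w(-.062,k*.063,.085),w(.062,k*.063,.085)],(255,0,0))
        pl([w(k*.064,.037,.075),w(k*.064,-.037,.075),w(k*.088,-.037,.085),w(k*.088,.037,.085)],(255,0,255))
    pl(R(.086,.061,.0),(0,255,255))
    return im
E
python3 - <<'E'
from h import *
s=snapshot("side"); cv2.imwrite("pics/c3.png",overlay(s))
E
```

```text
(no output)
```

View pics/c3.png

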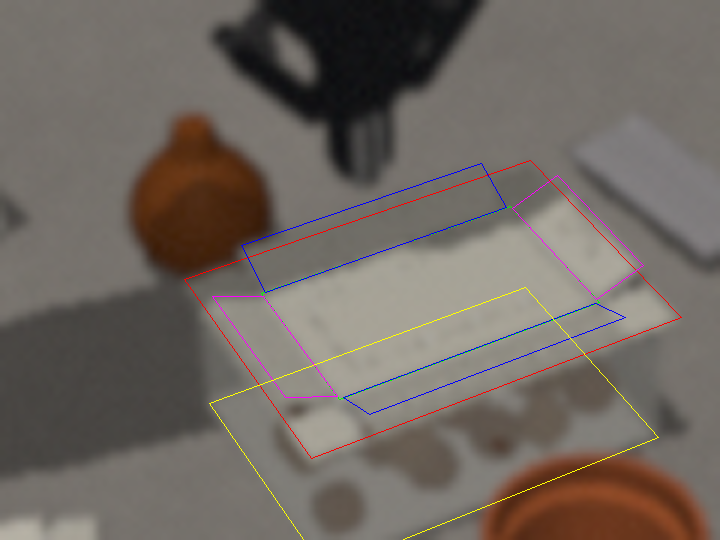

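Call:
jog_arm([
  [[0.012,-0.013,-0.03,0,0,0],[0,0,-0.03,0,0,0],[0,0,-0.01,0,0,0],[0,0,0,0,0,0]],
])

```text
t: 3.6
eef_pos: [0.5437, 0.172, 0.0983]
ee_rot: [0.057, 1.57, 0.384]
contact_force: [0.4, -0.0, 1.8]
opening: 0.001
```

Call:
jog_arm([
  [[0,0,-0.01,0,0,0],[0,0,0,0,0,0]],
])

```text
t: 3.8
eef_pos: [0.5427, 0.1716, 0.0947]
ee_rot: [-2.871, 1.569, -2.545]
contact_force: [-0.2, -0.2, -0.5]
opening: -0.002
```

Call:
jog_arm([
  [[0,0,-0.007,0,0,0],[0,0,0,0,0,0]],
])

```text
t: 4.0
eef_pos: [0.5426, 0.1716, 0.0925]
ee_rot: [-3.075, 1.569, -2.749]
contact_force: [-0.5, -0.1, -0.0]
opening: 0.001
```

Call:
jog_arm([
  [[0,0,-0.005,0,0,0],[0,0,0,0,0,0]],
])

```text
t: 4.2
eef_pos: [0.5431, 0.1718, 0.092]
ee_rot: [-2.833, 1.57, -2.506]
contact_force: [-2.1, -0.1, 3.7]
opening: -0.003
```

Call:
jog_arm([
  [[0,0,0.05,0,0,0],[0,0,0.05,0,0,0],[0.108,-0.029,0,0,0,0],[0.108,-0.029,0,0,0,0],[0.108,-0.029,0,0,0,0],[0,0,0,0,0,0],[0,0,0,0,0,0]],
])

```text
t: 4.9
eef_pos: [0.6406, 0.1455, 0.1212]
ee_rot: [2.81, 1.57, 3.135]
contact_force: [-0.9, -0.9, -0.7]
opening: -0.002
```

Run:
```python
from h import *
o=get_obs();print(o["t"],o["eef_pos"],o["contact_force"])
s=snapshot("side"); cv2.imwrite("pics/c4.png",overlay(s))
```

```text
4.9 [0.6406006  0.14552186 0.12115281] [-0.85777811 -0.88680844 -0.70984001]
```

View pics/c4.png

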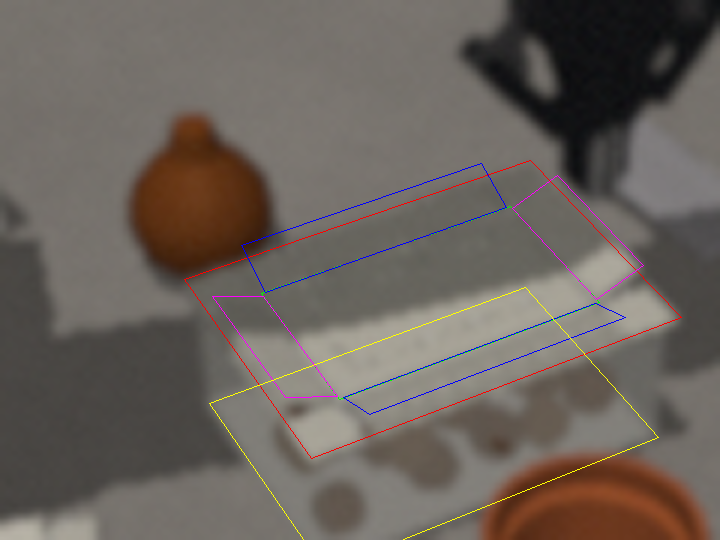

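Call:
jog_arm([
  [[0,0,-0.03,0,0,0],[0,0,-0.03,0,0,0],[0,0,-0.01,0,0,0],[0,0,-0.01,0,0,0],[0,0,-0.01,0,0,0],[0,0,0,0,0,0]],
])

```text
t: 5.55
eef_pos: [0.6393, 0.1457, 0.0937]
ee_rot: [3.1, 1.568, -2.857]
contact_force: [-0.4, -0.1, -0.6]
opening: 0.002
```

Call:
jog_arm([
  [[0,0,-0.007,0,0,0],[0,0,-0.003,0,0,0],[0,0,0,0,0,0]],
])

```text
t: 5.85
eef_pos: [0.6401, 0.1457, 0.092]
ee_rot: [3.118, 1.57, -2.839]
contact_force: [-2.4, -0.8, 4.2]
opening: 0.003
```

Call:
jog_arm([
  [[0,0,0.05,0,0,0],[0,0,0.05,0,0,0],[-0.068,-0.09,0,0,0,0],[-0.068,-0.09,0,0,0,0],[-0.068,-0.09,0,0,0,0],[0,0,0,0,0,0],[0,0,0,0,0,0]],
])

```text
t: 6.55
eef_pos: [0.5799, 0.0644, 0.1231]
ee_rot: [-0.182, 1.569, 0.143]
contact_force: [0.1, 0.2, -0.1]
opening: 0.001
```

Run:
```python
from h import *
o=get_obs();print(o["t"],o["eef_pos"],o["contact_force"])
s=snapshot("side"); cv2.imwrite("pics/c5.png",overlay(s))
```

```text
6.55 [0.57994532 0.06441057 0.12308064] [ 0.09324152  0.19465321 -0.14796995]
```

View pics/c5.png

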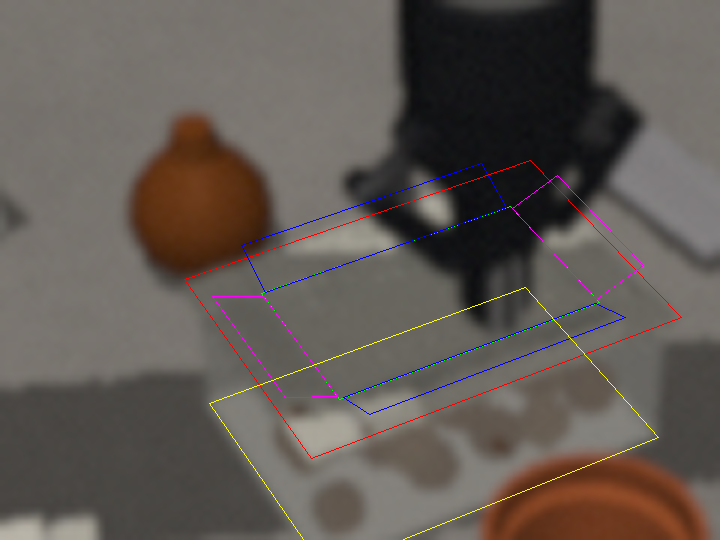

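Call:
jog_arm([
  [[0,0,-0.03,0,0,0],[0,0,-0.03,0,0,0],[0,0,-0.01,0,0,0],[0,0,-0.01,0,0,0],[0,0,-0.01,0,0,0],[0,0,0,0,0,0]],
])

```text
t: 7.2
eef_pos: [0.5786, 0.0653, 0.0935]
ee_rot: [2.563, 1.568, 2.89]
contact_force: [-0.5, -0.5, 0.0]
opening: -0.001
```

Call:
jog_arm([
  [[0,0,-0.007,0,0,0],[0,0,-0.003,0,0,0],[0,0,0,0,0,0]],
])

```text
t: 7.5
eef_pos: [0.5791, 0.0652, 0.092]
ee_rot: [1.836, 1.57, 2.163]
contact_force: [-1.8, 0.8, 3.2]
opening: -0.001
```

Call:
jog_arm([
  [[0,0,0.05,0,0,0],[0,0,0.05,0,0,0],[-0.108,0.03,0,0,0,0],[-0.108,0.03,0,0,0,0],[-0.108,0.03,0,0,0,0],[0,0,0,0,0,0],[0,0,0,0,0,0]],
])

```text
t: 8.2
eef_pos: [0.4814, 0.0921, 0.1215]
ee_rot: [-2.423, 1.571, -2.096]
contact_force: [0.4, 0.4, -0.1]
opening: 0.0
```

Call:
jog_arm([
  [[0,0,-0.03,0,0,0],[0,0,-0.03,0,0,0],[0,0,-0.01,0,0,0],[0,0,-0.01,0,0,0],[0,0,-0.01,0,0,0],[0,0,0,0,0,0]],
])

```text
t: 8.8
eef_pos: [0.4819, 0.0917, 0.0937]
ee_rot: [2.726, 1.569, 3.052]
contact_force: [-0.0, 0.0, 0.2]
opening: -0.004
```

Call:
jog_arm([
  [[0,0,-0.007,0,0,0],[0,0,-0.003,0,0,0],[0,0,0,0,0,0]],
])

```text
t: 9.1
eef_pos: [0.4825, 0.0918, 0.092]
ee_rot: [-0.307, 1.57, 0.019]
contact_force: [0.4, 0.2, 2.0]
opening: 0.003
```

Lift and swing clear towards the robot's left, at height, to look.

Call:
jog_arm([
  [[0,0,0.1,0,0,0],[0,0,0.15,0,0,0],[0,0,0.15,0,0,0],[0,0,0.15,0,0,0],[-0.03,0.13,0,0,0,0],[-0.03,0.13,0,0,0,0],[-0.03,0.13,0,0,0,0],[-0.04,0.13,0,0,0,0]],
])

```text
t: 9.9
eef_pos: [0.4429, 0.2492, 0.2568]
ee_rot: [0.056, 1.57, 0.381]
contact_force: [0.7, -0.2, 0.1]
opening: 0.001
```

Call:
jog_arm([
  [[-0.05,0.13,0,0,0,0],[-0.05,0.13,0,0,0,0],[-0.05,0.13,0,0,0,0],[-0.05,0.13,0,0,0,0],[-0.05,0.13,0,0,0,0],[-0.05,0.13,0,0,0,0],[-0.05,0.13,0,0,0,0],[0,0,0,0,0,0]],
])

```text
t: 10.7
eef_pos: [0.3362, 0.5249, 0.2561]
ee_rot: [1.448, 1.569, 1.78]
contact_force: [0.9, -0.4, 0.7]
opening: 0.001
```

Run:
```python
from h import *
o=get_obs();print(o["t"],o["eef_pos"],o["contact_force"])
s=snapshot("side"); a=s["img"][140:230,190:310]
t=snapshot("top"); b=t["img"][130:250,150:310]
cv2.imwrite("pics/d1.png",cv2.resize(a,None,fx=6,fy=6,interpolation=cv2.INTER_CUBIC))
cv2.imwrite("pics/d2.png",cv2.resize(b,None,fx=4,fy=4,interpolation=cv2.INTER_CUBIC))
cv2.imwrite("pics/d3.png",rect(t,0.075,.44,.68,-.03,.21,.0004))
```

```text
10.7 [0.3361837  0.52489772 0.25609845] [ 0.93115406 -0.4145224   0.68205025]
```

View pics/d1.png

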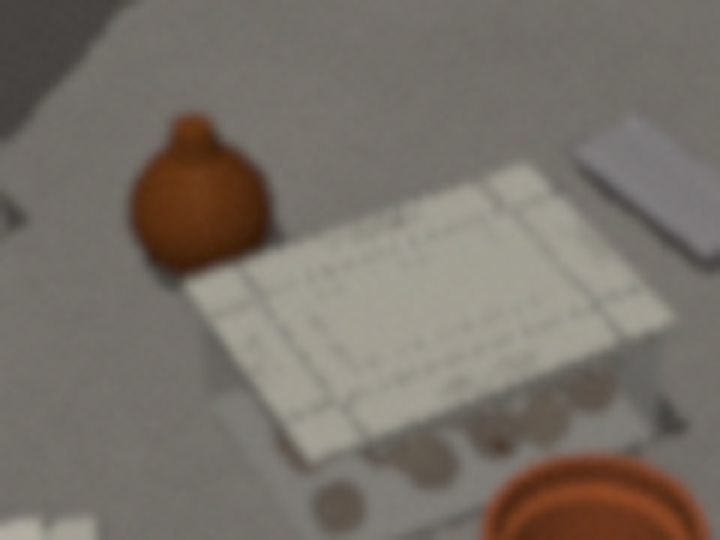

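View pics/d3.png

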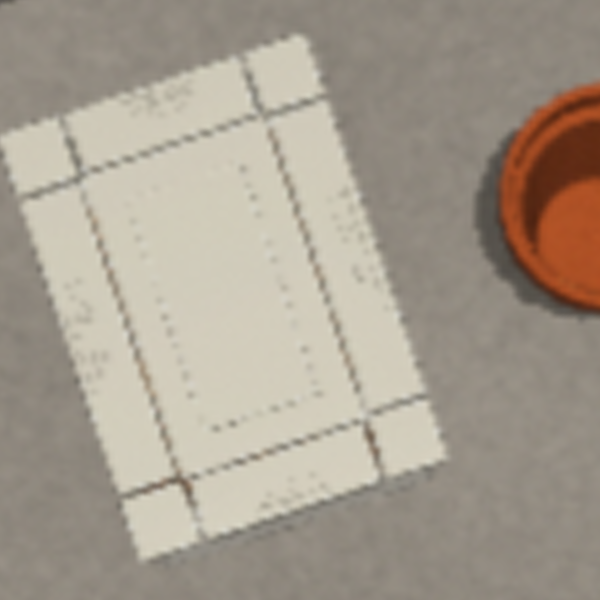

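All four sections are flush: the outline is straight in both views, and the sides now show the same brightness as the middle panel. The corners at (2,135), (302,36), (447,458) and (142,560) are where they were before.

```bash
python3 -c "
from plant import *
print(sign_off())"
```

```text
the job is handed in; nothing more can be done
None
```

I pressed all four raised rim sections of the largest box down with the shut fingertips, and handed the job in at about 10.8 s of the 48 s allowed.

- **Pressing:** On each section the fingertips reached the closed lid height of about 75 mm. The highest force I read was about 4 N, at the end of each press. I did not see the 5–9 N snap peak itself, because force was only reported at the end of each move.
- **Final pictures:** The top and side views, taken with the arm clear, show all four sections flush with the middle panel. The box's corners are at the same pixels as before, so it did not move.
- **Bystanders:** The gripper stayed clear of the pot, the big bulb and the trowel. The pot, the bulb and the trowel's blade look unchanged; the trowel's handle was outside the close-up pictures I checked.
- **Disagreement:** The top and side cameras differed by about 4 mm on where the box stood, so I used a position between the two. None of the checks failed.

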